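# Reload the painted pots in reverse order for delivery

## Task

Move the four painted pots from the brown drying rack to the white delivery rack in reverse order, reckoned from the gold ends: the pot nearest the gold end of the drying rack goes to the seat farthest from the gold end of the delivery rack and so on down the row. Set each pot down gently and upright inside its own ring, without dropping it, and let go; the coloured coasters stay where they are.

Things in the scene. Friction and masses are not known exactly. Their poses are not given: they have to be found in the camera images.
- pot_red: loose round painted clay pot, red with gold bands, 90 mm tall, about 140 g, upright in the middle (to 3 mm) of the coaster of its colour. Origin: centre of its underside; z up. Foot 38 mm in diameter, belly 60 mm at 20 to 34 mm height, narrowing to 34 mm at 53 mm; straight collar, 40 mm across, from 64 to 90 mm height: grip it there.
- pot_blue: loose round painted clay pot, blue with gold bands, 90 mm tall, about 140 g, upright in the middle (to 3 mm) of the coaster of its colour. Origin: centre of its underside; z up. Foot 38 mm in diameter, belly 60 mm at 20 to 34 mm height, narrowing to 34 mm at 53 mm; straight collar, 40 mm across, from 64 to 90 mm height: grip it there.
- pot_green: loose round painted clay pot, green with gold bands, 90 mm tall, about 140 g, upright in the middle (to 3 mm) of the coaster of its colour. Origin: centre of its underside; z up. Foot 38 mm in diameter, belly 60 mm at 20 to 34 mm height, narrowing to 34 mm at 53 mm; straight collar, 40 mm across, from 64 to 90 mm height: grip it there.
- pot_white: loose round painted clay pot, white with gold bands, 90 mm tall, about 140 g, upright in the middle (to 3 mm) of the coaster of its colour. Origin: centre of its underside; z up. Foot 38 mm in diameter, belly 60 mm at 20 to 34 mm height, narrowing to 34 mm at 53 mm; straight collar, 40 mm across, from 64 to 90 mm height: grip it there.
- coaster_red: fixed round red coaster, 66 mm in diameter, 6 mm thick, on the drying rack; it stays and marks the red pot's first place. Origin: centre of its underside, top 6 mm higher.
- coaster_blue: fixed round blue coaster, 66 mm in diameter, 6 mm thick, on the drying rack; it stays and marks the blue pot's first place. Origin: centre of its underside, top 6 mm higher.
- coaster_green: fixed round green coaster, 66 mm in diameter, 6 mm thick, on the drying rack; it stays and marks the green pot's first place. Origin: centre of its underside, top 6 mm higher.
- coaster_white: fixed round white coaster, 66 mm in diameter, 6 mm thick, on the drying rack; it stays and marks the white pot's first place. Origin: centre of its underside, top 6 mm higher.
- drying_rack: fixed brown wooden rack, 360 x 110 mm, the pots' start. Origin: centre of its underside, on the table; x along the row to its GOLD end plate (the other is dark brown), z up. Board top at z = 30 mm; coasters at x = -112.5, -37.5, 37.5, 112.5 mm, y = 0. End plates 55 mm high at x = +-174 mm.
- delivery_rack: fixed white rack, 360 x 110 mm, empty at the start, left or right of the other. Origin: centre of its underside, on the table; x along the row to its GOLD end plate (the other is dark), z up. Four seats at x = -112.5, -37.5, 37.5, 112.5 mm, y = 0, floor at z = 30 mm, in black rings 58 mm wide inside, 6 mm high. End plates 55 mm high at x = +-174 mm.

How it is judged:
By the outcome, as a careful person would: the job done as asked, in the order asked, and still so for the second after the job is handed in, with the robot touching nothing.
It also fails if it takes over 120 s, if anything falls off the work surface, if the arm or the gripper's body presses on something with over 40 N, if the wrist force passes 120 N, or if a joint passes its speed limit or range.

## Robot

A 6-joint arm with a two-finger parallel gripper is mounted at the origin on the work surface. World frame = base frame: x ahead of the robot, y to its left, z up, the work surface at z = 0. Lengths are in m, angles in degrees, forces in N, time in s.
With the tool pointing down it reaches from about 0.3 to 0.75 m from the base axis. Payload 8.5 kg.
Tool frame: the origin (TCP) lies on the centre line of the jaws, within the pads' length; the fingertips stand 25 mm ahead of it and the grasp point (between the pads) lies 6 mm ahead of it; z points along the fingers, y is the line along which they close (so a half turn about z gives the same grasp; the last joint's range is limited). The gripper opens to 85 mm and grips with 20 to 120 N. Pads are 22 mm wide; open, the fingers measure 114 mm over their backs; the gripper's body (76 mm by 85 mm) begins 54 mm behind the grasp point. The pads swing forward as they close: fully open they stand 13 mm farther back than shut.
Start: joints at [-88.482, 21.807, 74.336, -0, 83.858, -12.336], TCP at [0.132, -0.534, 0.256] pointing down, gripper open.
Joint ranges: [-178.18, 178.18], [-50.72, 133.34], [12.68, 142.11], [-81.47, 261.47], [9.98, 163.14], [-165.26, 165.26]. Speed limits (degrees/s): [136.94, 136.94, 180, 180, 180, 180].

## Interface

Orientations are given as a 3x3 rotation matrix whose columns are the frame's x, y, z axes.
In Python, from rig import telemetry, optics, env gives the robot as it stands.
- The arm moves only by the tool send_rows, never from a script. Its argument "deltas" is a list that holds one entry, the list of rows, each a list of 7 numbers: the shift along the tool's x, y, z in m, then the turn, a rotation vector about the tool's x, y, z in rad, then the opening, from -1 (shut) to 1 (fully open), so that 0 is half open. In form: [[[x, y, z, ax, ay, az, grip], ...]]. A call has 1 to 12 rows; each row shifts and turns the commanded pose from where the row before left it, along the tool's axes as they then stand; what a row does not reach is not made up. A row lasts 1/8 s, in which the tool goes at most 62.5 mm and 10.7 degrees, less where a joint would pass 70% of its speed; a pose out of reach is approached as far as the arm can. A call is refused whole if a number of a shift passes 0.0625 or a number of a turn 0.188, either way. A call with a gripper value outside its range is refused whole. The fingers move at their own pace and stop on an object; "squeeze" is the grip in N (left out, the last holds). Time passes only in rows, so rows that do not move let the fingers close. It gives the time, the measured TCP pose, the force, the opening and the grip force at its end, in the units of the state.
- telemetry.observe(): the state, without advancing time (a new reading comes with each control period).
- optics.get_image(name): name is "scene" or "top"; returns a dict with "image" (420x560x3 uint8, red, green, blue), "range_z" (420x560 float32, m along the optical axis (not along the pixel's ray), 0 where there is no reading), "K" (3x3 intrinsics, pixels), "rvec" (rotation vector, rad) and "tvec" (3), from world to camera coordinates, as OpenCV has them. Camera axes: x right, y down, z forward; pixel columns grow to the right and rows downward; lengths in m; the calibration is good to about 2 mm. A picture is of the moment at which its call begins.
- env.close_job(): hands the job in; it is judged then, once.
The state is a dict: "time_s": time; "q": joint angles; "qvel": joint speeds; "joint_efforts": joint torques, N m; "position": TCP position; "tool_rot": TCP orientation; "ft_force": force on the tool from outside, world axes, zero at the start; "wrist_torque": the same for the moment, N m; "grip_width": finger opening in m; "gripper_force": force on a finger pad.
Only numpy, scipy, OpenCV 4.12 (cv2) and the standard library are available. Lean on these libraries where they do the work, as an engineer would, in place of code of your own. Each camera call takes 0.05 s, during which the arm holds its last target. There are 200 camera calls.

## Working session

There is one attempt and no reset: what is moved stays moved. The work goes in short steps, Python scripts to look and compute and a tool call to move; the robot and the scene stay as the last step left them, time stands still between calls to the robot, and variables do not carry over. Pictures are saved under pics/ and viewed, at most 14 in all, crops included, and the job is handed in when it is done.

Besides the shell and the picture viewer there is one more tool, called by a JSON object that holds its "name" and its "arguments". send_rows: Moves the arm, as the interface text tells. Its arguments: {"type":"object","properties":{"deltas":{"type":"array"},"squeeze":{"type":"number"}},"required":["deltas"]}

```bash
mkdir -p pics; ls; python3 - <<'E'
from rig import telemetry, optics
import cv2
for n in("scene","top"):
    d=optics.get_image(n); cv2.imwrite(f"pics/{n}0.png",d["image"][:,:,::-1]); print(n,d["K"].tolist(),d["rvec"],d["tvec"],(d["range_z"]>0).mean())
s=telemetry.observe();print(s)
E
```

```text
pics
scene [[389.86912188088024, 0.0, 280.81483549514513], [0.0, 389.86912188088024, 214.36149034405557], [0.0, 0.0, 1.0]] [ 0.85658493  2.37180004 -1.29601364] [ 0.41861866 -0.11679925  0.95204247] 0.996156462585034
top [[433.0565509349558, 0.0, 276.90239771196946], [0.0, 433.0565509349558, 207.32381450754787], [0.0, 0.0, 1.0]] [ 2.14630419 -2.16543001  0.13364927] [-0.00971566  0.55253615  0.86302227] 0.9959183673469387
{'time_s': 0.1, 'q': array([-8.84805328e+01,  2.18389644e+01,  7.43801429e+01, -1.94771923e-03,
        8.38571408e+01, -1.23345048e+01]), 'qvel': array([-0.00025539, -0.01935648, -0.10807748, -0.02324922,  0.04074514,
       -0.01580628]), 'joint_efforts': array([ 2.31253718e-03, -4.49223590e+01, -2.31658888e+01, -3.02132903e-04,
        3.62102801e-03,  1.30072380e-06]), 'position': array([ 0.13169206, -0.53376443,  0.25575787]), 'tool_rot': array([[ 9.70908285e-01,  2.39451658e-01, -6.90747825e-05],
       [ 2.39451536e-01, -9.70907408e-01,  1.32941526e-03],
       [ 2.51265472e-04, -1.30728036e-03, -9.99999114e-01]]), 'ft_force': array([ 0.25874048, -0.76405759, -0.33055678]), 'wrist_torque': array([ 0.00937501, -0.0399324 , -0.02253849]), 'gripper_force': 0.0, 'grip_width': 0.08546518844883896}
```

View pics/top0.png

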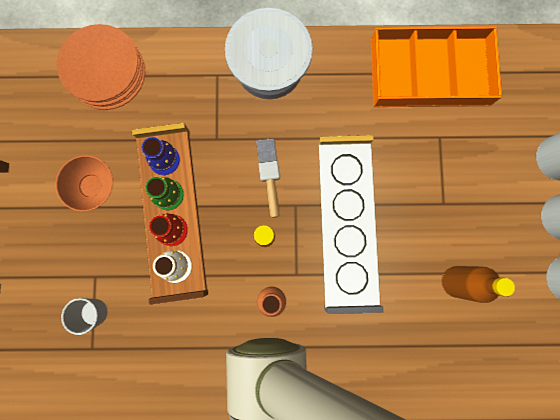

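View pics/scene0.png

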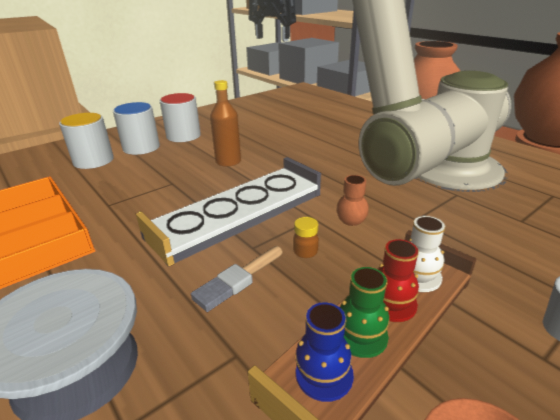

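The top view shows the drying rack on the left with its gold end at the top. From the gold end the pots are blue (mouth 151,147), green (156,187), red (159,227) and white (164,266). The delivery rack is on the right, gold end also at the top, with rings at (346,169), (348,205), (350,241) and (352,278). In the scene view the mouths are at about (326,316), (368,281), (401,252) and (428,226), and the rings at (186,222), (221,208), (252,195) and (281,183).

```bash
cat > h.py <<'E'
import numpy as np, cv2
from rig import telemetry, optics
def P(d):
    R=cv2.Rodrigues(np.array(d["rvec"],float))[0]; return d["K"]@np.c_[R,np.array(d["tvec"]).ravel()]
def tri(a,b,pa,pb):
    X=cv2.triangulatePoints(P(a),P(b),np.array(pa,float).T,np.array(pb,float).T); return (X[:3]/X[3]).T
def ray(d,p,z):
    M=P(d); H=M[:,[0,1,3]].copy(); H[:,2]+=M[:,2]*z
    w=np.linalg.solve(H,np.c_[np.array(p,float),np.ones(len(p))].T); return (w[:2]/w[2]).T
E
python3 - <<'E'
from h import *
np.set_printoptions(precision=4,suppress=True)
t=optics.get_image("top");s=optics.get_image("scene")
m=[(151,147),(156,187),(159,227),(164,266)];ms=[(326,316),(368,281),(401,252),(428,226)]
r=[(346,169),(348,205),(350,241),(352,278)];rs=[(186,222),(221,208),(252,195),(281,183)]
print(tri(t,s,m,ms));print(ray(t,m,.126));print(tri(t,s,r,rs));print(ray(t,r,.036))
h=[(155,130),(182,126),(346,139),(192,294)]
R=cv2.Rodrigues(t["rvec"])[0]
def heights(c):
    o=[]
    for u,v in c:
        z=t["range_z"][v,u]; o.append((R.T@(np.linalg.inv(t["K"])@[u*z,v*z,z]-t["tvec"].ravel())))
    return np.array(o)
print(heights(r)); print(heights([(175,150),(190,200),(194,280),(142,200)]))
a=t["image"]; cv2.imwrite("pics/c1.png",cv2.resize(a[120:310,120:220,::-1],None,fx=3,fy=3,interpolation=2))
cv2.imwrite("pics/c2.png",cv2.resize(a[125:320,305:395,::-1],None,fx=3,fy=3,interpolation=2))
cv2.imwrite("pics/c12.png",np.hstack([cv2.resize(a[122:317,120:220,::-1],None,fx=3,fy=3,interpolation=2),cv2.resize(a[122:317,300:400,::-1],None,fx=3,fy=3,interpolation=2)]))
cv2.imwrite("pics/s1.png",cv2.resize(s["image"][165:345,160:460,::-1],None,fx=2.6,fy=2.6,interpolation=2))
E
```

```text
[[0.6583 0.222  0.1273]
 [0.5821 0.2122 0.1223]
 [0.5075 0.2041 0.1207]
 [0.4349 0.1934 0.1218]]
[[0.6583 0.2228]
 [0.5813 0.2113]
 [0.5062 0.2038]
 [0.4345 0.1929]]
[[ 0.6319 -0.1601  0.0335]
 [ 0.5561 -0.1625  0.0313]
 [ 0.4814 -0.1644  0.0308]
 [ 0.4055 -0.1657  0.031 ]]
[[ 0.6318 -0.1599]
 [ 0.5558 -0.1619]
 [ 0.4814 -0.1638]
 [ 0.4065 -0.1656]]
[[ 0.6331 -0.1609  0.0299]
 [ 0.5565 -0.1628  0.0306]
 [ 0.4816 -0.1647  0.0307]
 [ 0.4062 -0.1668  0.0288]]
[[0.6759 0.1989 0.0359]
 [0.5703 0.1671 0.0284]
 [0.405  0.1558 0.0305]
 [0.5716 0.2684 0.0259]]
```

View pics/c12.png

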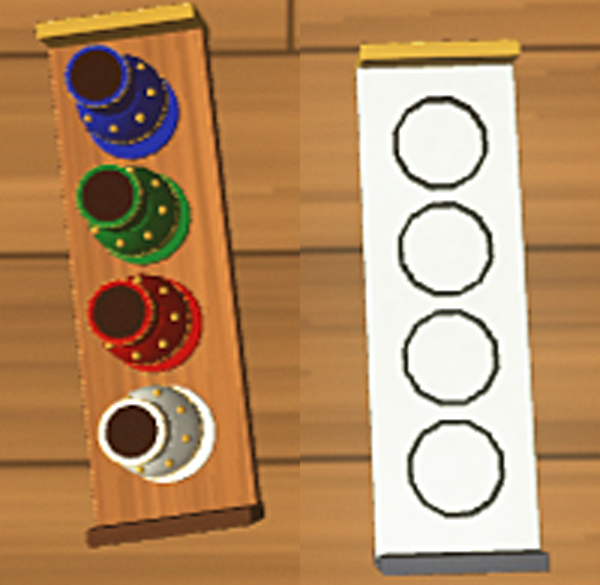

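View pics/s1.png

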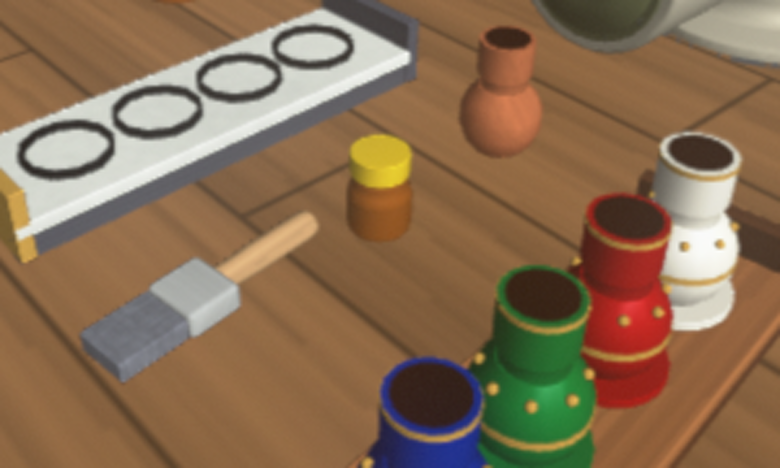

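The crops give finer readings: mouths at (152.2,147), (156.3,187), (160,226) and (164,265.3), and rings at (346.5,169.1), (348.3,204.5), (350.1,240.8) and (351.8,277.8). I'll triangulate again and turn the wrist so the tool's axes line up with the world.

```bash
python3 - <<'E'
from h import *
np.set_printoptions(precision=4,suppress=True)
t=optics.get_image("top");s=optics.get_image("scene")
m=[(152.2,147),(156.3,187),(160,226),(164,265.3)];ms=[(326,316.4),(368.6,278.2),(401.3,249),(429.3,223.6)]
r=[(346.4,169),(348.2,204.4),(350,240.7),(351.7,277.7)];rs=[(185.5,222),(220.5,207.3),(251.7,194.4),(280.2,182.5)]
print(tri(t,s,m,ms));print(ray(t,m,.126));print(tri(t,s,r,rs));a=ray(t,r,.036);print(a,np.diff(a,axis=0))
# row models: line fit with 75 mm pitch
for q in (ray(t,m,.126),a):
    c=q.mean(0);d=(q*np.array([[1.5],[.5],[-.5],[-1.5]])).sum(0);d/=np.linalg.norm(d)
    print(c,d,c+np.outer([.1125,.0375,-.0375,-.1125],d))
E
```

```text
[[0.6582 0.2208 0.1257]
 [0.5813 0.2111 0.1253]
 [0.5082 0.2023 0.1247]
 [0.4355 0.1933 0.126 ]]
[[0.6582 0.2206]
 [0.5813 0.2108]
 [0.508  0.202 ]
 [0.4358 0.1929]]
[[ 0.6322 -0.1611  0.033 ]
 [ 0.5571 -0.1626  0.0332]
 [ 0.482  -0.1642  0.0326]
 [ 0.4067 -0.1654  0.0327]]
[[ 0.6318 -0.1607]
 [ 0.557  -0.1623]
 [ 0.482  -0.1638]
 [ 0.4071 -0.165 ]] [[-0.0747 -0.0016]
 [-0.0751 -0.0015]
 [-0.0749 -0.0012]]
[0.5458 0.2066] [0.9924 0.123 ] [[0.6575 0.2204]
 [0.5831 0.2112]
 [0.5086 0.202 ]
 [0.4342 0.1927]]
[ 0.5195 -0.163 ] [0.9998 0.0191] [[ 0.6319 -0.1608]
 [ 0.557  -0.1623]
 [ 0.482  -0.1637]
 [ 0.407  -0.1651]]
```

{"name": "send_rows", "arguments": {"deltas": [[[0,0,0,0,0,0.121,1],[0,0,0,0,0,0.121,1],[0,0,0,0,0,0,1]]], "squeeze": 30}}

```text
time_s: 0.68
position: [0.1317, -0.5339, 0.2563]
tool_rot: [[1.0, 0.001, 0.0], [0.001, -1.0, 0.0], [0.0, -0.0, -1.0]]
ft_force: [0.0, -1.1, 0.9]
grip_width: 0.0853
gripper_force: 0.0
```

{"name": "send_rows", "arguments": {"deltas": [[[0.05,-0.03,0,0,0,0,1],[0.05,-0.03,0,0,0,0,1],[0.05,-0.03,0,0,0,0,1],[0.05,-0.03,0,0,0,0,1],[0.05,-0.03,0,0,0,0,1],[0.054,-0.03,0,0,0,0,1],[0,-0.045,0,0,0,0,1],[0,-0.045,0,0,0,0,1],[0,-0.045,0,0,0,0,1],[0,-0.045,0,0,0,0,1],[0,-0.045,0,0,0,0,1],[0,-0.045,0,0,0,0,1]]]}}

```text
time_s: 2.17
position: [0.4356, -0.0826, 0.2565]
tool_rot: [[1.0, 0.003, 0.0], [0.003, -1.0, -0.0], [0.0, 0.0, -1.0]]
ft_force: [0.3, 0.1, 0.1]
grip_width: 0.0856
gripper_force: 0.0
```

{"name": "send_rows", "arguments": {"deltas": [[[0,-0.046,0,0,0,0,1],[0,-0.046,0,0,0,0,1],[0,-0.046,0,0,0,0,1],[0,-0.046,0,0,0,0,1],[0,-0.046,0,0,0,0,1],[0,-0.047,0,0,0,0,1],[0,0,0,0,0,0,1],[0,0,0,0,0,0,1]]]}}

```text
time_s: 3.18
position: [0.4358, 0.1927, 0.2563]
tool_rot: [[1.0, 0.002, -0.0], [0.002, -1.0, -0.0], [-0.0, 0.0, -1.0]]
ft_force: [0.3, 0.2, -1.3]
grip_width: 0.0853
gripper_force: 0.0
```

{"name": "send_rows", "arguments": {"deltas": [[[0,0,0.03,0,0,0,1],[0,0,0.03,0,0,0,1],[0,0,0.03,0,0,0,1],[0,0,0.025,0,0,0,1],[0,0,0.02,0,0,0,1],[0,0,0,0,0,0,1],[0,0,0,0,0,0,0.3]]]}}

```text
time_s: 4.05
position: [0.4364, 0.1924, 0.1222]
tool_rot: [[1.0, -0.001, 0.001], [-0.001, -1.0, 0.0], [0.001, -0.0, -1.0]]
ft_force: [-0.5, 0.2, -0.5]
grip_width: 0.0696
gripper_force: 0.0
```

```bash
python3 - <<'E'
from h import *
s=optics.get_image("scene")["image"];cv2.imwrite("pics/g1.png",cv2.resize(s[120:320,300:560,::-1],None,fx=2.6,fy=2.6))
E
```

```text
(no output)
```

View pics/g1.png

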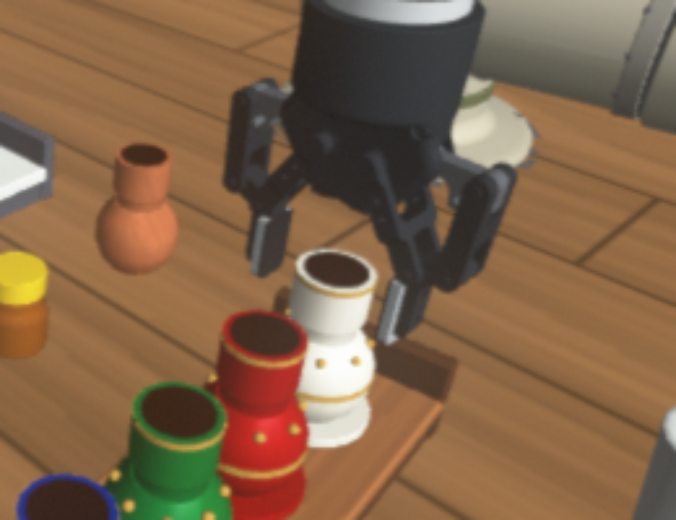

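The crop shows the two pads either side of the white collar (pad tips at about 262,270 and 390,340, collar centre at about 333,300). The pot is centred and at the right height, so I'll close and lift.

{"name": "send_rows", "arguments": {"deltas": [[[0,0,0,0,0,0,0.0],[0,0,0,0,0,0,-0.4],[0,0,0,0,0,0,-0.4],[0,0,0,0,0,0,-0.4],[0,0,0,0,0,0,-0.4]]], "squeeze": 30}}

```text
time_s: 4.72
position: [0.4362, 0.1931, 0.1221]
tool_rot: [[1.0, 0.0, 0.002], [0.0, -1.0, 0.0], [0.002, -0.0, -1.0]]
ft_force: [-0.4, -0.2, 6.7]
grip_width: 0.0391
gripper_force: 30.3
```

{"name": "send_rows", "arguments": {"deltas": [[[0,0,-0.005,0,0,0,-0.4],[0,0,-0.02,0,0,0,-0.4],[0,0,-0.035,0,0,0,-0.4],[0,0,-0.04,0,0,0,-0.4],[0,0,-0.035,0,0,0,-0.4],[0,0,0,0,0,0,-0.4]]]}}

```text
time_s: 5.48
position: [0.4364, 0.1931, 0.2584]
tool_rot: [[1.0, 0.0, 0.005], [0.0, -1.0, 0.001], [0.005, -0.001, -1.0]]
ft_force: [-0.7, -0.6, -3.3]
grip_width: 0.0389
gripper_force: 30.7
```

{"name": "send_rows", "arguments": {"deltas": [[[0.006,0.01,0,0,0,0,-0.4],[0.012,0.02,0,0,0,0,-0.4],[0.019,0.036,0,0,0,0,-0.4],[0.022,0.04,0,0,0,0,-0.4],[0.022,0.04,0,0,0,0,-0.4],[0.022,0.04,0,0,0,0,-0.4],[0.022,0.04,0,0,0,0,-0.4],[0.022,0.04,0,0,0,0,-0.4],[0.02,0.036,0,0,0,0,-0.4],[0.016,0.03,0,0,0,0,-0.4],[0.009,0.015,0,0,0,0,-0.4],[0.004,0.007,0,0,0,0,-0.4]]]}}

```text
time_s: 6.98
position: [0.6316, -0.1626, 0.2541]
tool_rot: [[1.0, -0.002, -0.003], [-0.002, -1.0, 0.001], [-0.003, -0.001, -1.0]]
ft_force: [0.0, 0.5, -2.2]
grip_width: 0.0391
gripper_force: 30.8
```

{"name": "send_rows", "arguments": {"deltas": [[[0,0,0.02,0,0,0,-0.4],[0,0,0.03,0,0,0,-0.4],[0,0,0.03,0,0,0,-0.4],[0,0,0.015,0,0,0,-0.4],[0,0,0.005,0,0,0,-0.4],[0,0,0,0,0,0,-0.4],[0,0,0,0,0,0,-0.4]]]}}

```text
time_s: 7.85
position: [0.6321, -0.1612, 0.1574]
tool_rot: [[1.0, -0.0, 0.002], [-0.0, -1.0, -0.001], [0.002, 0.001, -1.0]]
ft_force: [0.4, -1.0, -1.5]
grip_width: 0.0388
gripper_force: 30.7
```

```bash
python3 - <<'E'
from h import *
s=optics.get_image("scene")["image"];cv2.imwrite("pics/g2.png",cv2.resize(s[60:280,90:350,::-1],None,fx=2.6,fy=2.6))
E
```

```text
(no output)
```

View pics/g2.png

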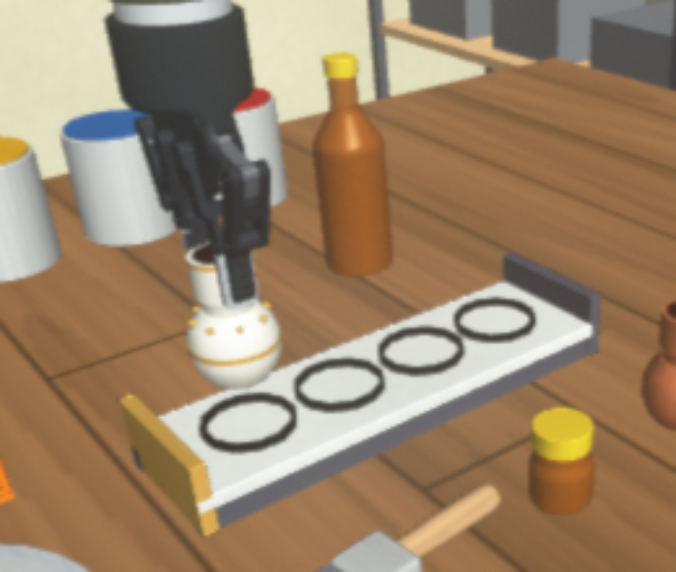

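The white pot hangs over the far ring (foot at about 243,385 in the crop, ring centre at 248,422). It may be leaning, so I'll compare it with the projected upright axis.

```bash
python3 - <<'E'
from h import *
s=optics.get_image("scene");t=optics.get_image("top");p=telemetry.observe()["position"]
print(p)
for d,o,f in((s,(90,60),2.6),(t,(0,0),1)):
    for z in (0,.027,.077,.09):
        x=P(d)@np.array([p[0],p[1],p[2]-.0855+z,1]);x=x[:2]/x[2];print(z,x,(x-o)*f)
im=s["image"][:,:,::-1].copy()
for z,r in((.0,.019),(.027,.03),(.09,.02)):
    a=np.linspace(0,6.28,60);X=np.c_[p[0]+r*np.cos(a),p[1]+r*np.sin(a),0*a+p[2]-.0855+z,0*a+1]@P(s).T
    im=im if z else cv2.resize(im,None,fx=4,fy=4)
    cv2.polylines(im,[np.int32(X[:,:2]/X[:,2:]*4+1.5)],True,(0,0,255),1)
cv2.imwrite("pics/g3.png",im[560:960,560:960])
E
```

```text
[ 0.6319479  -0.16115697  0.15699134]
0 [182.18808772 203.90600078] [239.68902806 374.15560202]
0.027 [179.7605994  190.59168428] [233.37755843 339.53837913]
0.077 [174.97346691 164.33516374] [220.93101398 271.27142572]
0.09 [173.66198088 157.14190971] [217.52115029 252.56896524]
0 [349.37556516 165.15778978] [349.37556516 165.15778978]
0.027 [351.64561679 162.08737364] [351.64561679 162.08737364]
0.077 [356.25359043 155.85474155] [356.25359043 155.85474155]
0.09 [357.54746399 154.10467992] [357.54746399 154.10467992]
```

View pics/g3.png

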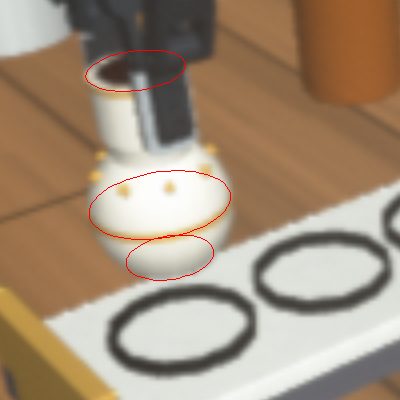

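The overlaid circles for an upright pot match its rim, belly and foot, so it is upright and over the ring. I'll lower it.

{"name": "send_rows", "arguments": {"deltas": [[[0,0,0.015,0,0,0,-0.4],[0,0,0.014,0,0,0,-0.4],[0,0,0.006,0,0,0,-0.4],[0,0,0.002,0,0,0,-0.4],[0,0,0.002,0,0,0,-0.4],[0,0,0,0,0,0,-0.4]]]}}

```text
time_s: 8.75
position: [0.6318, -0.1611, 0.1175]
tool_rot: [[1.0, -0.0, 0.0], [-0.0, -1.0, -0.0], [0.0, 0.0, -1.0]]
ft_force: [-0.2, -0.2, -1.7]
grip_width: 0.0386
gripper_force: 30.7
```

{"name": "send_rows", "arguments": {"deltas": [[[0,0,0.001,0,0,0,-0.4],[0,0,0,0,0,0,-0.4],[0,0,0,0,0,0,-0.4]]]}}

```text
time_s: 9.12
position: [0.6318, -0.1611, 0.1164]
tool_rot: [[1.0, -0.0, 0.0], [-0.0, -1.0, -0.0], [0.0, 0.0, -1.0]]
ft_force: [0.1, 0.2, -1.2]
grip_width: 0.0389
gripper_force: 30.7
```

{"name": "send_rows", "arguments": {"deltas": [[[0,0,0.0005,0,0,0,-0.4],[0,0,0,0,0,0,-0.4],[0,0,0,0,0,0,-0.4]]]}}

```text
time_s: 9.5
position: [0.6319, -0.1611, 0.1162]
tool_rot: [[1.0, -0.0, 0.001], [-0.0, -1.0, -0.0], [0.001, 0.0, -1.0]]
ft_force: [-0.9, -0.2, 1.8]
grip_width: 0.0391
gripper_force: 31.1
```

{"name": "send_rows", "arguments": {"deltas": [[[0,0,0.0005,0,0,0,-0.4],[0,0,0,0,0,0,-0.4],[0,0,0,0,0,0,-0.4]]]}}

```text
time_s: 9.88
position: [0.632, -0.1611, 0.1161]
tool_rot: [[1.0, -0.0, 0.001], [-0.0, -1.0, -0.0], [0.001, 0.0, -1.0]]
ft_force: [-1.6, 2.3, 5.6]
grip_width: 0.0386
gripper_force: 31.5
```

{"name": "send_rows", "arguments": {"deltas": [[[0,0,0,0,0,0,-0.1],[0,0,0,0,0,0,0.3],[0,0,0,0,0,0,0.8],[0,0,0,0,0,0,0.8],[0,0,-0.015,0,0,0,0.8],[0,0,-0.03,0,0,0,0.8],[0,0,-0.04,0,0,0,0.8],[0,0,-0.04,0,0,0,0.8],[0,0,-0.015,0,0,0,0.8]]]}}

```text
time_s: 11.0
position: [0.6322, -0.1612, 0.2588]
tool_rot: [[1.0, -0.0, 0.005], [-0.0, -1.0, -0.002], [0.005, 0.002, -1.0]]
ft_force: [-0.3, -0.0, -0.4]
grip_width: 0.0771
gripper_force: 0.0
```

{"name": "send_rows", "arguments": {"deltas": [[[-0.01,-0.02,0,0,0,0,0.8],[-0.012,-0.037,0,0,0,0,0.8],[-0.012,-0.037,0,0,0,0,0.8],[-0.012,-0.037,0,0,0,0,0.8],[-0.012,-0.037,0,0,0,0,0.8],[-0.012,-0.037,0,0,0,0,0.8],[-0.012,-0.037,0,0,0,0,0.8],[-0.012,-0.037,0,0,0,0,0.8],[-0.012,-0.037,0,0,0,0,0.8],[-0.01,-0.03,0,0,0,0,0.8],[-0.008,-0.017,0,0,0,0,0.8],[0,0,0,0,0,0,0.8]]]}}

```text
time_s: 12.5
position: [0.5074, 0.2024, 0.2552]
tool_rot: [[1.0, 0.001, -0.0], [0.001, -1.0, -0.0], [-0.0, 0.0, -1.0]]
ft_force: [-0.2, -0.3, -0.2]
grip_width: 0.0768
gripper_force: 0.0
```

```bash
python3 - <<'E'
from h import *
t=optics.get_image("top")["image"];s=optics.get_image("scene")["image"]
cv2.imwrite("pics/p1.png",cv2.resize(np.hstack([t[130:320,300:410],s[90:280,130:330]])[:,:,::-1],None,fx=2.5,fy=2.5))
E
```

```text
(no output)
```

View pics/p1.png

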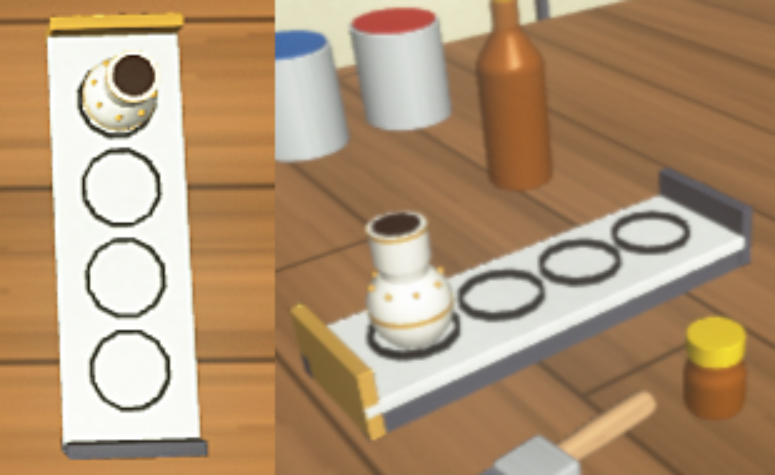

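The white pot stands upright inside the ring next to the gold end. Next is red.

{"name": "send_rows", "arguments": {"deltas": [[[0.001,0,0.03,0,0,0,0.8],[0,0,0.03,0,0,0,0.8],[0,0,0.03,0,0,0,0.8],[0,0,0.025,0,0,0,0.8],[0,0,0.018,0,0,0,0.8],[0,0,0,0,0,0,0.3],[0,0,0,0,0,0,0.0],[0,0,0,0,0,0,-0.4],[0,0,0,0,0,0,-0.4],[0,0,0,0,0,0,-0.4],[0,0,0,0,0,0,-0.4]]]}}

```text
time_s: 13.98
position: [0.5094, 0.2019, 0.1233]
tool_rot: [[1.0, 0.0, 0.002], [0.0, -1.0, -0.0], [0.002, 0.0, -1.0]]
ft_force: [0.8, -0.1, 5.6]
grip_width: 0.0393
gripper_force: 30.5
```

{"name": "send_rows", "arguments": {"deltas": [[[0,0,-0.005,0,0,0,-0.4],[0,0,-0.02,0,0,0,-0.4],[0,0,-0.035,0,0,0,-0.4],[0,0,-0.04,0,0,0,-0.4],[0,0,-0.035,0,0,0,-0.4],[0,0,0,0,0,0,-0.4]]]}}

```text
time_s: 14.72
position: [0.5093, 0.2021, 0.2596]
tool_rot: [[1.0, -0.0, 0.004], [-0.0, -1.0, 0.001], [0.004, -0.001, -1.0]]
ft_force: [0.0, 0.4, -1.8]
grip_width: 0.0391
gripper_force: 30.6
```

{"name": "send_rows", "arguments": {"deltas": [[[0.001,0.012,0,0,0,0,-0.4],[0.003,0.022,0,0,0,0,-0.4],[0.005,0.036,0,0,0,0,-0.4],[0.005,0.04,0,0,0,0,-0.4],[0.005,0.04,0,0,0,0,-0.4],[0.005,0.04,0,0,0,0,-0.4],[0.005,0.04,0,0,0,0,-0.4],[0.005,0.04,0,0,0,0,-0.4],[0.005,0.038,0,0,0,0,-0.4],[0.005,0.03,0,0,0,0,-0.4],[0.003,0.017,0,0,0,0,-0.4],[0.002,0.0095,0,0,0,0,-0.4]]]}}

```text
time_s: 16.23
position: [0.5575, -0.1632, 0.2564]
tool_rot: [[1.0, -0.001, -0.002], [-0.001, -1.0, 0.001], [-0.002, -0.001, -1.0]]
ft_force: [0.1, 0.6, -1.7]
grip_width: 0.039
gripper_force: 30.7
```

{"name": "send_rows", "arguments": {"deltas": [[[0,0,0.02,0,0,0,-0.4],[0,0,0.03,0,0,0,-0.4],[0,0,0.03,0,0,0,-0.4],[0,0,0.025,0,0,0,-0.4],[0,0,0.015,0,0,0,-0.4],[0,0,0.01,0,0,0,-0.4],[0,0,0,0,0,0,-0.4],[0,0,0,0,0,0,-0.4]]]}}

```text
time_s: 17.23
position: [0.5581, -0.1627, 0.1281]
tool_rot: [[1.0, -0.0, 0.001], [-0.0, -1.0, -0.001], [0.001, 0.001, -1.0]]
ft_force: [-0.1, -0.1, -1.7]
grip_width: 0.0389
gripper_force: 30.7
```

{"name": "send_rows", "arguments": {"deltas": [[[0,0,0.005,0,0,0,-0.4],[0,0,0.003,0,0,0,-0.4],[0,0,0.002,0,0,0,-0.4],[0,0,0,0,0,0,-0.4],[0,0,0.0005,0,0,0,-0.4],[0,0,0,0,0,0,-0.4],[0,0,0,0,0,0,-0.4]]]}}

```text
time_s: 18.1
position: [0.558, -0.1626, 0.1173]
tool_rot: [[1.0, -0.0, 0.001], [-0.0, -1.0, -0.0], [0.001, 0.0, -1.0]]
ft_force: [-0.8, 1.5, 4.9]
grip_width: 0.0395
gripper_force: 31.2
```

{"name": "send_rows", "arguments": {"deltas": [[[0,0,0.0005,0,0,0,-0.4],[0,0,0,0,0,0,-0.4],[0,0,0,0,0,0,-0.4]]]}}

```text
time_s: 18.48
position: [0.5581, -0.1626, 0.1173]
tool_rot: [[1.0, -0.0, 0.002], [-0.0, -1.0, -0.001], [0.002, 0.001, -1.0]]
ft_force: [-1.1, 1.1, 9.2]
grip_width: 0.0392
gripper_force: 31.5
```

{"name": "send_rows", "arguments": {"deltas": [[[0,0,0,0,0,0,-0.1],[0,0,0,0,0,0,0.3],[0,0,0,0,0,0,0.8],[0,0,0,0,0,0,0.8],[0,0,-0.015,0,0,0,0.8],[0,0,-0.03,0,0,0,0.8],[0,0,-0.04,0,0,0,0.8],[0,0,-0.04,0,0,0,0.8],[0,0,-0.014,0,0,0,0.8]]]}}

```text
time_s: 19.6
position: [0.5582, -0.1628, 0.2586]
tool_rot: [[1.0, -0.0, 0.004], [-0.0, -1.0, -0.002], [0.004, 0.002, -1.0]]
ft_force: [-0.1, -0.1, -0.8]
grip_width: 0.0767
gripper_force: 0.0
```

{"name": "send_rows", "arguments": {"deltas": [[[0.002,-0.02,0,0,0,0,0.8],[0.0025,-0.037,0,0,0,0,0.8],[0.0025,-0.037,0,0,0,0,0.8],[0.0025,-0.037,0,0,0,0,0.8],[0.0025,-0.037,0,0,0,0,0.8],[0.0025,-0.037,0,0,0,0,0.8],[0.0025,-0.037,0,0,0,0,0.8],[0.0025,-0.037,0,0,0,0,0.8],[0.0025,-0.037,0,0,0,0,0.8],[0.0015,-0.03,0,0,0,0,0.8],[0,-0.02,0,0,0,0,0.8],[0,-0.0075,0,0,0,0,0.8]]]}}

```text
time_s: 21.1
position: [0.5807, 0.2122, 0.2544]
tool_rot: [[1.0, 0.001, -0.002], [0.001, -1.0, -0.0], [-0.002, 0.0, -1.0]]
ft_force: [1.0, -0.4, -0.4]
grip_width: 0.0768
gripper_force: 0.0
```

```bash
python3 - <<'E'
from h import *
t=optics.get_image("top")["image"];s=optics.get_image("scene")["image"]
cv2.imwrite("pics/p2.png",cv2.resize(np.hstack([t[130:330,300:410],s[90:290,130:330]])[:,:,::-1],None,fx=2.5,fy=2.5))
E
```

```text
(no output)
```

View pics/p2.png

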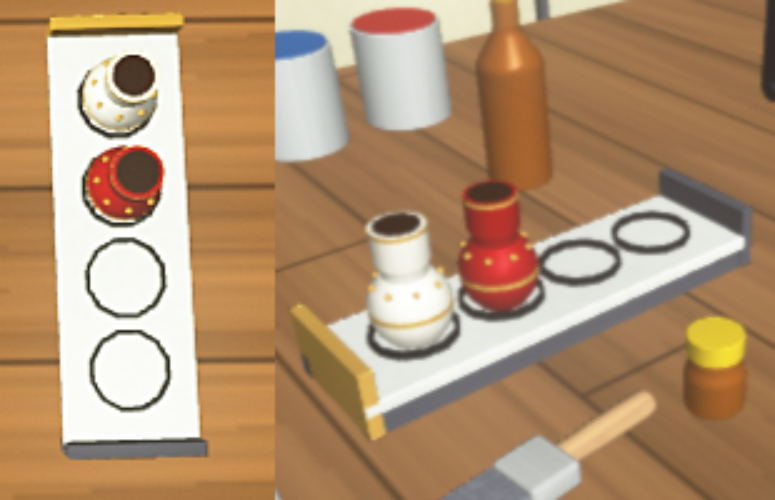

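White and red both stand upright in their rings. Next is green.

{"name": "send_rows", "arguments": {"deltas": [[[0,0,0.03,0,0,0,0.8],[0,0,0.03,0,0,0,0.8],[0,0,0.03,0,0,0,0.8],[0,0,0.025,0,0,0,0.8],[0,0,0.018,0,0,0,0.8],[0,0,0,0,0,0,0.3],[0,0,0,0,0,0,0.0],[0,0,0,0,0,0,-0.4],[0,0,0,0,0,0,-0.4],[0,0,0,0,0,0,-0.4],[0,0,0,0,0,0,-0.4]]]}}

```text
time_s: 22.58
position: [0.5819, 0.2109, 0.1234]
tool_rot: [[1.0, -0.0, 0.002], [-0.0, -1.0, -0.0], [0.002, 0.0, -1.0]]
ft_force: [-0.4, 0.0, 6.3]
grip_width: 0.0393
gripper_force: 30.5
```

{"name": "send_rows", "arguments": {"deltas": [[[0,0,-0.005,0,0,0,-0.4],[0,0,-0.02,0,0,0,-0.4],[0,0,-0.035,0,0,0,-0.4],[0,0,-0.04,0,0,0,-0.4],[0,0,-0.035,0,0,0,-0.4],[0,0,0,0,0,0,-0.4]]]}}

```text
time_s: 23.32
position: [0.5819, 0.2111, 0.2601]
tool_rot: [[1.0, -0.0, 0.005], [-0.0, -1.0, 0.001], [0.005, -0.001, -1.0]]
ft_force: [0.7, -0.0, -1.3]
grip_width: 0.039
gripper_force: 30.4
```

{"name": "send_rows", "arguments": {"deltas": [[[-0.003,0.012,0,0,0,0,-0.4],[-0.006,0.022,0,0,0,0,-0.4],[-0.01,0.037,0,0,0,0,-0.4],[-0.011,0.041,0,0,0,0,-0.4],[-0.011,0.041,0,0,0,0,-0.4],[-0.011,0.041,0,0,0,0,-0.4],[-0.011,0.041,0,0,0,0,-0.4],[-0.011,0.041,0,0,0,0,-0.4],[-0.01,0.039,0,0,0,0,-0.4],[-0.008,0.031,0,0,0,0,-0.4],[-0.005,0.018,0,0,0,0,-0.4],[-0.0025,0.011,0,0,0,0,-0.4]]]}}

```text
time_s: 24.82
position: [0.4812, -0.1646, 0.2567]
tool_rot: [[1.0, -0.001, -0.001], [-0.001, -1.0, 0.001], [-0.001, -0.001, -1.0]]
ft_force: [-0.5, 0.2, -1.0]
grip_width: 0.0392
gripper_force: 30.4
```

{"name": "send_rows", "arguments": {"deltas": [[[0,0,0.02,0,0,0,-0.4],[0,0,0.03,0,0,0,-0.4],[0,0,0.03,0,0,0,-0.4],[0,0,0.025,0,0,0,-0.4],[0,0,0.015,0,0,0,-0.4],[0,0,0.01,0,0,0,-0.4],[0,0,0,0,0,0,-0.4],[0,0,0,0,0,0,-0.4]]]}}

```text
time_s: 25.82
position: [0.4821, -0.1641, 0.1279]
tool_rot: [[1.0, 0.0, 0.001], [0.0, -1.0, -0.001], [0.001, 0.001, -1.0]]
ft_force: [-0.3, -0.3, -1.2]
grip_width: 0.0391
gripper_force: 30.5
```

{"name": "send_rows", "arguments": {"deltas": [[[0,0,0.005,0,0,0,-0.4],[0,0,0.003,0,0,0,-0.4],[0,0,0.002,0,0,0,-0.4],[0,0,0,0,0,0,-0.4],[0,0,0.0005,0,0,0,-0.4],[0,0,0,0,0,0,-0.4],[0,0,0,0,0,0,-0.4]]]}}

```text
time_s: 26.7
position: [0.482, -0.164, 0.1175]
tool_rot: [[1.0, -0.0, 0.001], [-0.0, -1.0, -0.0], [0.001, 0.0, -1.0]]
ft_force: [-1.5, 1.6, 6.4]
grip_width: 0.0392
gripper_force: 31.1
```

{"name": "send_rows", "arguments": {"deltas": [[[0,0,0,0,0,0,-0.1],[0,0,0,0,0,0,0.3],[0,0,0,0,0,0,0.8],[0,0,0,0,0,0,0.8],[0,0,-0.015,0,0,0,0.8],[0,0,-0.03,0,0,0,0.8],[0,0,-0.04,0,0,0,0.8],[0,0,-0.04,0,0,0,0.8],[0,0,-0.014,0,0,0,0.8]]]}}

```text
time_s: 27.82
position: [0.4822, -0.1643, 0.2578]
tool_rot: [[1.0, -0.0, 0.003], [-0.0, -1.0, -0.002], [0.003, 0.002, -1.0]]
ft_force: [-0.5, 0.0, -0.1]
grip_width: 0.077
gripper_force: 0.0
```

{"name": "send_rows", "arguments": {"deltas": [[[0.009,-0.02,0,0,0,0,0.8],[0.018,-0.038,0,0,0,0,0.8],[0.018,-0.038,0,0,0,0,0.8],[0.018,-0.038,0,0,0,0,0.8],[0.018,-0.038,0,0,0,0,0.8],[0.018,-0.038,0,0,0,0,0.8],[0.018,-0.038,0,0,0,0,0.8],[0.018,-0.038,0,0,0,0,0.8],[0.018,-0.038,0,0,0,0,0.8],[0.014,-0.032,0,0,0,0,0.8],[0.007,-0.02,0,0,0,0,0.8],[0.002,-0.009,0,0,0,0,0.8]]]}}

```text
time_s: 29.32
position: [0.6578, 0.2218, 0.2541]
tool_rot: [[1.0, 0.001, -0.002], [0.001, -1.0, -0.0], [-0.002, 0.0, -1.0]]
ft_force: [-0.5, -1.2, 0.1]
grip_width: 0.0767
gripper_force: 0.0
```

{"name": "send_rows", "arguments": {"deltas": [[[0,0,0,0,0,0,0.8],[0,0,0,0,0,0,0.8]]]}}

```text
time_s: 29.58
position: [0.6577, 0.22, 0.2558]
tool_rot: [[1.0, -0.001, -0.0], [-0.001, -1.0, -0.0], [-0.0, 0.0, -1.0]]
ft_force: [0.8, -0.6, -0.3]
grip_width: 0.0769
gripper_force: 0.0
```

{"name": "send_rows", "arguments": {"deltas": [[[0,0,0.03,0,0,0,0.8],[0,0,0.03,0,0,0,0.8],[0,0,0.03,0,0,0,0.8],[0,0,0.025,0,0,0,0.8],[0,0,0.018,0,0,0,0.8],[0,0,0,0,0,0,0.3],[0,0,0,0,0,0,0.0],[0,0,0,0,0,0,-0.4],[0,0,0,0,0,0,-0.4],[0,0,0,0,0,0,-0.4],[0,0,0,0,0,0,-0.4]]]}}

```text
time_s: 30.95
position: [0.6584, 0.2209, 0.1243]
tool_rot: [[1.0, -0.0, 0.003], [-0.0, -1.0, 0.0], [0.003, -0.0, -1.0]]
ft_force: [-0.1, -0.1, 6.0]
grip_width: 0.0394
gripper_force: 30.7
```

{"name": "send_rows", "arguments": {"deltas": [[[0,0,-0.005,0,0,0,-0.4],[0,0,-0.02,0,0,0,-0.4],[0,0,-0.035,0,0,0,-0.4],[0,0,-0.04,0,0,0,-0.4],[0,0,-0.035,0,0,0,-0.4],[0,0,0,0,0,0,-0.4]]]}}

```text
time_s: 31.7
position: [0.6584, 0.2211, 0.2607]
tool_rot: [[1.0, -0.0, 0.005], [-0.0, -1.0, 0.001], [0.005, -0.001, -1.0]]
ft_force: [0.2, -0.1, -2.1]
grip_width: 0.0389
gripper_force: 30.5
```

{"name": "send_rows", "arguments": {"deltas": [[[-0.008,0.012,0,0,0,0,-0.4],[-0.014,0.022,0,0,0,0,-0.4],[-0.025,0.038,0,0,0,0,-0.4],[-0.0275,0.042,0,0,0,0,-0.4],[-0.0275,0.042,0,0,0,0,-0.4],[-0.0275,0.042,0,0,0,0,-0.4],[-0.0275,0.042,0,0,0,0,-0.4],[-0.0275,0.042,0,0,0,0,-0.4],[-0.026,0.04,0,0,0,0,-0.4],[-0.021,0.032,0,0,0,0,-0.4],[-0.013,0.02,0,0,0,0,-0.4],[-0.007,0.012,0,0,0,0,-0.4]]]}}

```text
time_s: 33.2
position: [0.4053, -0.1655, 0.2568]
tool_rot: [[1.0, -0.001, -0.002], [-0.001, -1.0, 0.001], [-0.002, -0.001, -1.0]]
ft_force: [0.8, 0.7, -1.0]
grip_width: 0.0389
gripper_force: 30.5
```

{"name": "send_rows", "arguments": {"deltas": [[[0,0,0.02,0,0,0,-0.4],[0,0,0.03,0,0,0,-0.4],[0,0,0.03,0,0,0,-0.4],[0,0,0.025,0,0,0,-0.4],[0,0,0.015,0,0,0,-0.4],[0,0,0.01,0,0,0,-0.4],[0,0,0,0,0,0,-0.4],[0,0,0,0,0,0,-0.4]]]}}

```text
time_s: 34.2
position: [0.4065, -0.1651, 0.1282]
tool_rot: [[1.0, -0.0, 0.001], [-0.0, -1.0, -0.0], [0.001, 0.0, -1.0]]
ft_force: [0.3, -0.1, -1.4]
grip_width: 0.0394
gripper_force: 30.5
```

{"name": "send_rows", "arguments": {"deltas": [[[0,0,0.005,0,0,0,-0.4],[0,0,0.003,0,0,0,-0.4],[0,0,0.001,0,0,0,-0.4],[0,0,0,0,0,0,-0.4],[0,0,0.0005,0,0,0,-0.4],[0,0,0,0,0,0,-0.4],[0,0,0,0,0,0,-0.4]]]}}

```text
time_s: 35.08
position: [0.4063, -0.165, 0.1183]
tool_rot: [[1.0, -0.0, 0.0], [-0.0, -1.0, -0.0], [0.0, 0.0, -1.0]]
ft_force: [-0.0, -0.2, -2.0]
grip_width: 0.0391
gripper_force: 30.5
```

{"name": "send_rows", "arguments": {"deltas": [[[0,0,0.0005,0,0,0,-0.4],[0,0,0,0,0,0,-0.4],[0,0,0,0,0,0,-0.4]]]}}

```text
time_s: 35.45
position: [0.4064, -0.1651, 0.1182]
tool_rot: [[1.0, -0.0, 0.001], [-0.0, -1.0, -0.0], [0.001, 0.0, -1.0]]
ft_force: [-0.8, 1.8, 5.5]
grip_width: 0.0394
gripper_force: 31.1
```

{"name": "send_rows", "arguments": {"deltas": [[[0,0,0.0003,0,0,0,-0.4],[0,0,0,0,0,0,-0.4],[0,0,0,0,0,0,-0.4]]]}}

```text
time_s: 35.83
position: [0.4065, -0.1651, 0.1182]
tool_rot: [[1.0, -0.0, 0.001], [-0.0, -1.0, -0.0], [0.001, 0.0, -1.0]]
ft_force: [-1.8, 2.7, 8.6]
grip_width: 0.0391
gripper_force: 31.5
```

{"name": "send_rows", "arguments": {"deltas": [[[0,0,0,0,0,0,-0.1],[0,0,0,0,0,0,0.3],[0,0,0,0,0,0,0.8],[0,0,0,0,0,0,0.8],[0,0,-0.015,0,0,0,0.8],[0,0,-0.03,0,0,0,0.8],[0,0,-0.04,0,0,0,0.8],[0,0,-0.04,0,0,0,0.8],[0,0,-0.014,0,0,0,0.8]]]}}

```text
time_s: 36.95
position: [0.4066, -0.1653, 0.2586]
tool_rot: [[1.0, -0.0, 0.003], [-0.0, -1.0, -0.002], [0.003, 0.002, -1.0]]
ft_force: [0.1, 0.6, -0.3]
grip_width: 0.0768
gripper_force: 0.0
```

{"name": "send_rows", "arguments": {"deltas": [[[0,-0.02,0,0,0,0,0.8],[0,-0.04,0,0,0,0,0.8],[0,-0.04,0,0,0,0,0.8],[0,-0.04,0,0,0,0,0.8],[0,-0.02,0,0,0,0,0.8],[0,0,0,0,0,0,0.8],[0,0,0,0,0,0,0.8]]]}}

```text
time_s: 37.83
position: [0.4064, -0.0056, 0.2565]
tool_rot: [[1.0, -0.0, -0.0], [-0.0, -1.0, -0.0], [-0.0, 0.0, -1.0]]
ft_force: [0.5, -0.3, 0.3]
grip_width: 0.077
gripper_force: 0.0
```

```bash
python3 - <<'E'
from h import *
t=optics.get_image("top")["image"];s=optics.get_image("scene")["image"]
cv2.imwrite("pics/p3.png",cv2.resize(np.hstack([t[110:330,120:220],t[110:330,300:400],s[80:300,130:330]])[:,:,::-1],None,fx=2,fy=2))
E
```

```text
(no output)
```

View pics/p3.png

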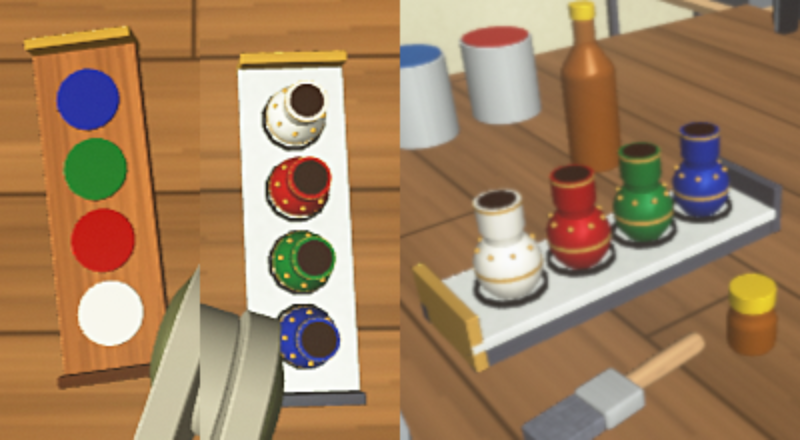

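All four pots stand upright in their rings. From the gold end they run white, red, green, blue, and the coasters are in place.

```bash
python3 -c "from rig import env; print(env.close_job())"
```

```text
the job is handed in; nothing more can be done
None
```

All four pots are on the delivery rack in reverse order (white, red, green, blue from the gold end), upright in their rings and released, and the job was handed in after about 38 s of robot time; no verdict came back.

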